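# Roll the pink candle into its cradle with the padded paddle

## Task

Pick up the red padded paddle and use it to roll the pink pillar candle gently along its lane of the track until it drops into the cradle groove at the end-stop end. Then stand the paddle back upright on the bare table, anywhere clear of the track. Do not touch the candle with the gripper, do not lift it, and leave the green candle where it lies.

Things in the scene. Friction and masses are not known exactly. Their poses are not given: they have to be found in the camera images.
- paddle: Loose padded paddle standing upright on the table, 0.16 kg. Head 34 mm thick (own x), 56 wide (own y), 66 high; the red +x and -x faces push, both alike. Above it a square wooden handle 24 x 24 mm, 66 to 136 mm above the underside, to grip from above. Origin: centre of the underside, z up. It stands right of the track as the robot sees it.
- pink_candle: Pink rigid pillar candle, a cylinder 50 mm in diameter, 60 mm long, 0.11 kg, lying across either of the track's two lanes, 30 to 90 mm on the -x side of the track's middle; rolls freely when pushed. Origin: centre of the cylinder, 45 mm above the table on the lane floor. Own y is its axis; x and z turn as it rolls.
- green_candle: Green pillar candle of the same size and frame, lying in the other lane. To be left alone.
- track: Fixed track 320 x 150 mm, two lanes along x. Origin: centre of underside; +x leads to the end stops, z up. Lane centres y = +36, -36 mm, 66 wide. Heights over table: lane floor 20, rails and start lip (x -160) 32, end stop 50 mm, its face at x +138. Cradle: 20 mm gap across each floor centred at x = +110, yellow strip just before it; a candle sinks 2 mm into it and stays.
Not all that is in view belongs to the job. Of the things like the paddle, leave any that is black or blue; of the rest the smaller one is meant.

How it is judged:
By the outcome, as a careful person would: the job done as asked, in the order asked, and still so for the second after the job is handed in, with the robot touching nothing.
It also fails if it takes over 58 s, if anything falls off the work surface, if the arm or the gripper's body presses on something with over 40 N, if the wrist force passes 120 N, or if a joint passes its speed limit or range.

## Robot

A 7-joint arm with a two-finger parallel gripper is mounted at the origin on the work surface. World frame = base frame: x ahead of the robot, y to its left, z up, the work surface at z = 0. Lengths are in m, angles in rad, forces in N, time in s.
With the tool pointing down it reaches from about 0.425 to 0.875 m from the base axis. Payload 4.7 kg.
Tool frame: the origin (TCP) lies at the very end of the fingers, on their centre line; the grasp point (between the pads) lies 19 mm behind it; x points along the fingers, y is the direction in which the jaws open and shut, and the axes are right-handed (so a half turn about x gives the same grasp; the last joint's range is limited). The gripper opens to 87 mm and grips with 3 to 60 N. Pads are 19 mm wide; open, the fingers measure 117 mm over their backs; the gripper's body (75 mm by 190 mm) begins 51 mm behind the grasp point.
Start: joints at [-1.308, 0.321, -0.07, 1.45, 0.023, 1.371, -0.057], TCP at [0.16, 0.63, 0.223] pointing down, gripper open.
Joint ranges: [-2.86, 2.86], [-0.3, 2.09], [-1.38, 1.24], [0.06, 2.45], [-1.56, 4.7], [0.09, 2.05], [-2.69, 2.69]. Speed limits (rad/s): [2.57, 2.57, 3.14, 3.14, 3.14, 3.14, 3.14].

## Interface

Orientations are given as a rotation vector (axis times angle).
In Python, from bench import ctrl gives the robot as it stands.
- The arm moves only by the tool step_arm, never from a script. Its argument "increments" is one flat list of numbers, 6 for each row, row after row: the shift along the tool's x, y, z in cm, then the turn, a rotation vector about the tool's x, y, z in rad. In form: [tx, ty, tz, ax, ay, az, tx, ty, tz, ax, ay, az, ...]. A call has 1 to 12 rows; each row shifts and turns the commanded pose from where the row before left it, along the tool's axes as they then stand; what a row does not reach is not made up. A row lasts 1/8 s, in which the tool goes at most 62.5 mm and 10.7 degrees, less where a joint would pass 70% of its speed; a pose out of reach is approached as far as the arm can. A call with a gripper value outside its range is refused whole. "fingers" is the opening in per cent of the stroke, from 0 (shut) to 100 (fully open), set as the call begins (left out, the last holds). The fingers move at their own pace and stop on an object; "force" is the grip in N (left out, the last holds). Time passes only in rows, so rows that do not move let the fingers close. It gives the time, the measured TCP pose, the force and the opening at its end, in the units of the state.
- ctrl.get_state(): the state, without advancing time (a new reading comes with each control period).
- ctrl.get_image(name): name is "side" or "top"; returns the picture (400x640x3 uint8, red, green, blue); there is no depth.
- ctrl.camera_params(name): a dict with "vertical_fov" (degrees; the focal length in pixels is half the picture's height over the tangent of half this angle, whatever the lens; pixels are square), "cx", "cy" (the principal point, pixels), "R" (3x3) and "t" (3): a world point X has camera coordinates R X + t. Camera axes: x right, y down, z forward; pixel columns grow to the right and rows downward; lengths in m; the calibration is good to about 2 mm. A picture is of the moment at which its call begins. camera_params takes no time and is no camera call.
- ctrl.close_job(): hands the job in, once; it reports no verdict.
Trained networks look in the newest picture that a camera, given by its name, has taken for a name from the list of things; names that differ only in an ending like _2 or _b are one class to them, and where a whole thing is asked for, a point or a joint stands for the part that bears it (a point fixed in the world has none). Each returns a list of dicts, best first, with "score" (0 to 1); they miss things now and then, are a little off and sometimes report something else, mostly with a low value. They report only what shows in the picture. A call takes as long as a camera call. They do not tell look-alikes from the thing itself.
- ctrl.search_frame(camera, name): "xyz" ([x, y, z] in m, in the coordinates of the camera as it stood for that picture, good to about 4 mm: the middle of the surface that is visible of it).
- ctrl.silhouettes(camera, name): "pixels" (400x640 bool, what is visible of it).
- ctrl.spot_point(camera, name): "xyz" ([x, y, z] in m, in the coordinates of the camera as it stood for that picture, good to about 4 mm: a listed point, or the origin of a listed thing).
The state is a dict: "time": time; "joint_positions": joint angles; "qd": joint speeds; "joint_torque": joint torques, N m; "position": TCP position; "tool_rot": TCP orientation; "ft_force": force on the tool from outside, world axes, zero at the start; "torque": the same for the moment, N m; "grip_width": opening from 0.0 (shut) to 1.0 (fully open).
Only numpy, scipy, OpenCV 4.12 (cv2) and the standard library are available. Lean on these libraries where they do the work, as an engineer would, in place of code of your own. Each camera call takes 0.05 s, during which the arm holds its last target.

## Working session

There is one attempt and no reset: what is moved stays moved. The work goes in short steps, Python scripts to look and compute and a tool call to move; the robot and the scene stay as the last step left them, time stands still between calls to the robot, and variables do not carry over. Pictures are saved under pics/ and viewed, and the job is handed in when it is done.

Besides the shell and the picture viewer there is one more tool, called after ">>>" by a JSON object that holds its "op" and its "data". step_arm: Moves the arm, as the interface text tells. Its arguments: {"type":"object","properties":{"increments":{"type":"array","items":{"type":"number"}},"fingers":{"type":"number"},"force":{"type":"number"}},"required":["increments"]}

```bash
mkdir -p pics; ls; python3 - <<'E'
from bench import ctrl
import cv2,numpy as np
s=ctrl.get_state();print(s['time'],s['position'],s['tool_rot'],s['grip_width'])
for c in('side','top'):
    im=ctrl.get_image(c);cv2.imwrite(f'pics/{c}0.png',im[:,:,::-1])
    p=ctrl.camera_params(c);print(c,p)
    R=np.array(p['R']);t=np.array(p['t'])
    for n in('paddle','pink_candle','green_candle','track'):
        for d in ctrl.spot_point(c,n)[:5]:
            x=np.array(d['xyz']);print(c,n,round(d['score'],2),np.round(R.T@(x-t),3))
E
```

```text
pics
0.0 [0.15992355 0.62943452 0.22148463] [ 0.19375395  1.56210838 -0.19673549] 1.0024960082599523
side {'vertical_fov': 46.96470139104824, 'cx': 324.9129485015151, 'cy': 202.86804036789178, 'R': array([[-0.76749812, -0.64097903,  0.00961883],
       [-0.50530063,  0.59566922, -0.62437925],
       [ 0.39448437, -0.4840703 , -0.78106211]]), 't': array([0.29809792, 0.36580944, 0.67761651])}
side paddle 0.76 [ 0.349 -0.281  0.001]
side paddle 0.7 [ 0.35  -0.167  0.003]
side paddle 0.64 [ 0.455 -0.333  0.   ]
side paddle 0.62 [ 0.554 -0.03   0.04 ]
side paddle 0.59 [ 0.347 -0.397 -0.002]
side pink_candle 0.63 [0.486 0.034 0.04 ]
side green_candle 0.77 [ 0.557 -0.033  0.042]
side track 0.66 [0.532 0.058 0.002]
top {'vertical_fov': 51.11188569061642, 'cx': 320.44666815431225, 'cy': 193.3139410107671, 'R': array([[ 0.02136338, -0.99977091, -0.00131911],
       [-0.97755009, -0.02061189, -0.20969256],
       [ 0.20961733,  0.00576924, -0.97776648]]), 't': array([-0.14487992,  0.49591767,  0.86143174])}
top paddle 0.82 [ 0.347 -0.396  0.001]
top paddle 0.79 [ 0.348 -0.169 -0.002]
top paddle 0.58 [ 0.453 -0.337 -0.   ]
top paddle 0.58 [ 0.352 -0.281 -0.001]
top pink_candle 0.6 [0.485 0.034 0.04 ]
top track 0.67 [0.528 0.063 0.001]
```

View pics/side0.png

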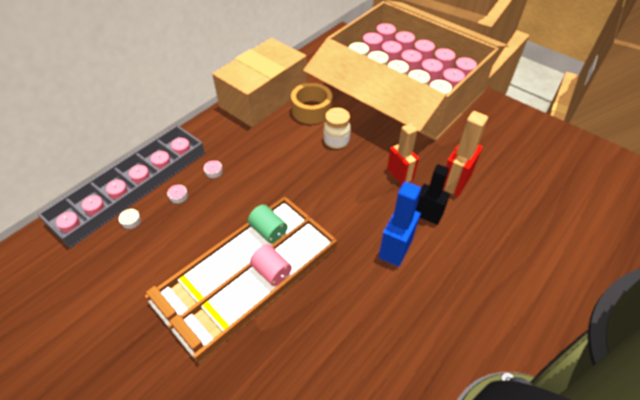

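View pics/top0.png

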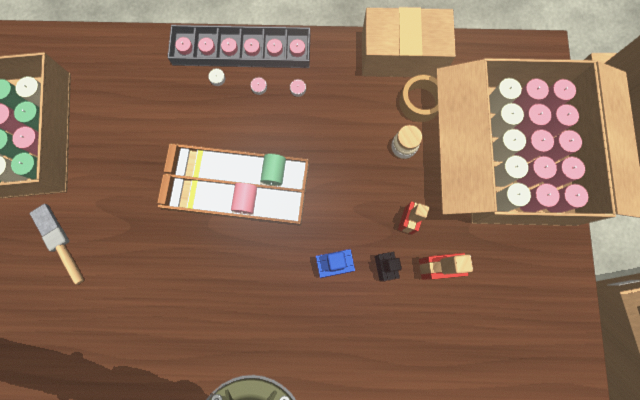

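```bash
python3 - <<'E'
import cv2,numpy as np
a=cv2.imread('pics/side0.png')[90:270,360:520];b=cv2.imread('pics/top0.png')[180:300,300:490]
t=cv2.imread('pics/top0.png')[135:235,150:320]
a=cv2.resize(a,None,fx=2.5,fy=2.5,interpolation=2);b=cv2.resize(b,(400,253),interpolation=2);t=cv2.resize(t,(400,235),interpolation=2)
r=np.vstack([b,t]);o=np.zeros((488,800,3),np.uint8);o[:a.shape[0],:400]=a;o[:488,400:]=r
cv2.imwrite('pics/crop1.png',o)
E
```

```text
(no output)
```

View pics/crop1.png

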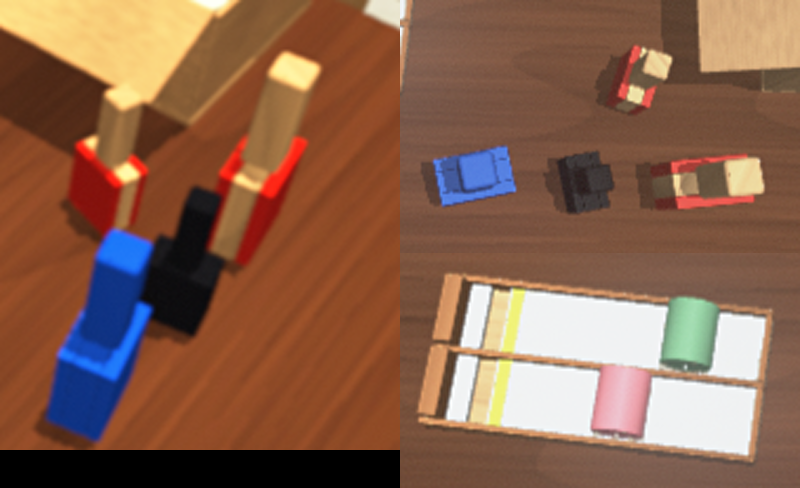

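```bash
cat > h.py <<'E'
from bench import ctrl
import cv2,numpy as np
from scipy.optimize import minimize
P={c:ctrl.camera_params(c) for c in('side','top')}
def proj(c,X):
    p=P[c];Y=np.asarray(X)@np.array(p['R']).T+np.array(p['t']);f=200/np.tan(np.radians(p['vertical_fov']/2))
    return np.c_[f*Y[:,0]/Y[:,2]+p['cx'],f*Y[:,1]/Y[:,2]+p['cy']]
def box(x0,x1,y0,y1,z0,z1): return np.array([[x,y,z] for x in(x0,x1) for y in(y0,y1) for z in(z0,z1)],float)
MODEL={'paddle':[box(-.017,.017,-.028,.028,0,.066),box(-.012,.012,-.012,.012,.066,.136)],
'track':[box(-.16,.16,-.075,.075,0,.032),box(.138,.16,-.075,.075,0,.05)],
'candle':[np.array([[.025*np.cos(a),y,.045+.025*np.sin(a)] for a in np.linspace(0,6.28,24) for y in(-.03,.03)])]}
S=4
def place(m,q):
    c,s=np.cos(q[2]),np.sin(q[2]);R=np.array([[c,-s,0],[s,c,0],[0,0,1]])
    return [b@R.T+[q[0],q[1],q[3] if len(q)>3 else 0] for b in MODEL[m]]
def render(c,bs):
    im=np.zeros((400*S,640*S),np.uint8)
    for b in bs:
        cv2.fillConvexPoly(im,cv2.convexHull(np.round((proj(c,b)+.5)*S).astype(np.int32)),1)
    return im
def fit(m,masks,q0):
    M={c:cv2.resize(k.astype(np.uint8),None,fx=S,fy=S,interpolation=0) for c,k in masks.items()}
    def cost(q):
        t=0
        for c,k in M.items():
            r=render(c,place(m,q));t+=1-(r&k).sum()/max((r|k).sum(),1)
        return t/len(M)
    best=None
    for d in(0,):
        s=np.array([q0]+[np.add(q0,e) for e in([.012,0,0],[0,.012,0],[0,0,.2])])
        r=minimize(cost,q0,method='Nelder-Mead',options=dict(initial_simplex=s,maxiter=150,xatol=2e-4,fatol=1e-4))
        if best is None or r.fun<best.fun: best=r
    return best.x,best.fun
def sil(c,n,q=None):
    """silhouette nearest given world xyz"""
    L=ctrl.silhouettes(c,n)
    if q is None: return L
    u=proj(c,[q])[0];best=None
    for d in L:
        k=np.array(d['pixels'])
        if not k.any(): continue
        e=np.hypot(*(np.argwhere(k).mean(0)[::-1]-u))
        if best is None or e<best[0]: best=(e,k,d['score'])
    return best
E
python3 - <<'E'
from h import *
np.set_printoptions(precision=4,suppress=True)
for c in P: ctrl.get_image(c)
mp={};mt={};mc={};mg={}
for c in P:
    for m,n,q in((mp,'paddle',[.454,-.335,.06]),(mc,'pink_candle',[.486,.034,.045]),(mg,'green_candle',[.557,-.033,.045]),(mt,'track',[.53,.06,.02])):
        b=sil(c,n,q)
        if b: print(c,n,b[0],b[2],b[1].sum()); 
        if b and b[0]<25: m[c]=b[1]
for c in mt:
    k=mt[c].copy()
    for m in(mc,mg):
        if c in m:k|=m[c]
    mt[c]=cv2.morphologyEx(k.astype(np.uint8),cv2.MORPH_CLOSE,np.ones((5,5)))
for y in (1.4,1.6): print('track',fit('track',mt,[.53,.06,y]))
for y in(0,.5,1,1.5,2,2.5): print('paddle',y,fit('paddle',mp,[.454,-.335,y]))
print('pink',fit('candle',mc,[.486,.034,1.5]));print('green',fit('candle',mg,[.557,-.033,1.5]))
for c in mp:
  print('p',c,fit('paddle',{c:mp[c]},[.454,-.335,1.2])); print('t',c,fit('track',{c:mt[c]},[.53,.06,1.5]))
for c in mp: np.savez('m0_%s.npz'%c,p=mp[c],t=mt[c])
E
```

```text
side paddle 0.15142998757926712 0.7 1208
side pink_candle 2.243561335254085 0.83 1091
side green_candle 2.0806068388440866 0.92 912
side track 15.393928569728626 0.76 12710
top paddle 2.1425856888446333 0.57 584
top pink_candle 0.7611520258895836 0.66 639
top green_candle 3.7317961032740197 0.81 663
top track 6.162650738146981 0.74 8226
track (array([0.5264, 0.06  , 1.4813]), np.float64(0.04423796446190492))
track (array([0.5272, 0.0598, 1.4792]), np.float64(0.04509708218693531))
paddle 0 (array([ 0.454 , -0.3355, -1.9613]), np.float64(0.11068910206454902))
paddle 0.5 (array([ 0.4537, -0.3351,  1.1356]), np.float64(0.11009014338762574))
paddle 1 (array([ 0.4541, -0.3352,  1.1517]), np.float64(0.1105611481188743))
paddle 1.5 (array([ 0.4542, -0.3356,  1.1374]), np.float64(0.11006281756066322))
paddle 2 (array([ 0.4536, -0.3343,  2.2058]), np.float64(0.21205009454633417))
paddle 2.5 (array([ 0.4539, -0.3352,  1.1556]), np.float64(0.11016881847725774))
pink (array([0.4891, 0.0332, 1.4959]), np.float64(0.11794675289284651))
green (array([ 0.5528, -0.0269,  1.4439]), np.float64(0.10720793810467871))
p side (array([ 0.4556, -0.337 ,  1.1613]), np.float64(0.07574300278926616))
t side (array([0.529 , 0.0598, 1.4725]), np.float64(0.02474121739423396))
p top (array([ 0.4525, -0.3347,  1.1541]), np.float64(0.12112915407854985))
t top (array([0.5245, 0.0572, 1.4762]), np.float64(0.032038021752097134))
```

```bash
python3 - <<'E'
import cv2,numpy as np
a=cv2.imread('pics/side0.png')[0:200,290:550];b=cv2.imread('pics/top0.png')[40:290,380:620]
a=cv2.resize(a,(400,308),interpolation=2);b=cv2.resize(b,(400,417),interpolation=2)
o=np.zeros((420,800,3),np.uint8);o[:308,:400]=a;o[:417,400:]=b
cv2.imwrite('pics/crop2.png',o)
E
```

```text
(no output)
```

View pics/crop2.png

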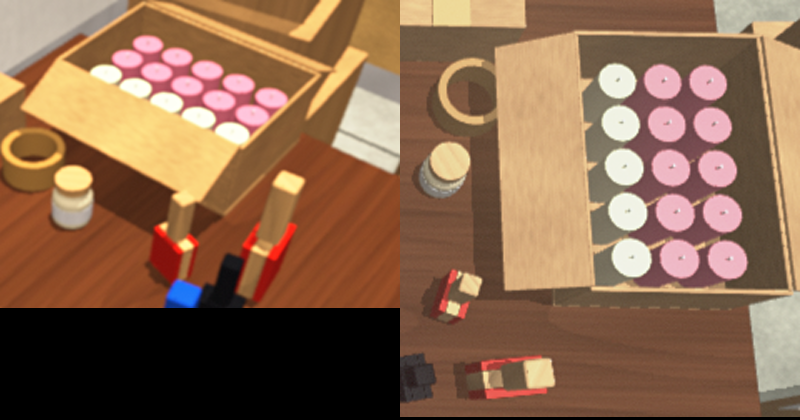

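```bash
python3 - <<'E'
from h import *
def K(c):
    p=P[c];f=200/np.tan(np.radians(p['vertical_fov']/2));return np.array([[f,0,p['cx']],[0,f,p['cy']],[0,0,1]])@np.c_[np.array(p['R']),np.array(p['t'])]
def tri(s,t):
    X=cv2.triangulatePoints(K('side'),K('top'),np.array(s,float)[:,None],np.array(t,float)[:,None])[:,0];X=X[:3]/X[3]
    print(np.round(X,3),proj('side',[X])[0]-s,proj('top',[X])[0]-t)
f=260/400;g=240/400
S=lambda x,y:(290+x*f,y*f);T=lambda x,y:(380+(x-400)*g,40+y*g)
tri(S(198,203),T(506,290)) # flap outer near corner
tri(S(245,145),T(593,287)) # hinge near corner
tri(S(182,198),T(470,285)) # small handle top
tri(S(289,180),T(540,373)) # big handle top
tri(S(231,262),T(421,376)) # black top
E
```

```text
[ 0.455 -0.391  0.086] [0.58180991 0.1731719 ] [-0.26323028 -0.70466306]
[ 0.448 -0.48   0.137] [-0.8138401 -0.2446354] [0.37033453 1.05724011]
[ 0.452 -0.334  0.136] [0.87570135 0.26421838] [-0.40136554 -1.04371459]
[ 0.347 -0.395  0.185] [0.3141764  0.08365868] [-0.12824712 -0.39061088]
[ 0.344 -0.274  0.14 ] [0.8203796  0.22602214] [-0.32583983 -0.93148618]
```

Candidates in the top view are blue (336,263), black (388,265), large red (447,265, 185 mm tall) and small red (413,216, 136 mm tall). The small red one is the paddle: it is neither blue nor black, and it is the smaller of the two red ones. The crop confirms this. The pink candle (244,198) lies in the lane nearer the robot.

```bash
cat > plan.py <<'E'
from bench import ctrl
import numpy as np,sys
from scipy.spatial.transform import Rotation as Ro
def pose(): 
    s=ctrl.get_state();return np.array(s['position']),Ro.from_rotvec(s['tool_rot'])
def down(yaw): # tool x down, tool y along yaw
    y=np.array([np.cos(yaw),np.sin(yaw),0]);x=np.array([0,0,-1.]);return Ro.from_matrix(np.c_[x,y,np.cross(x,y)])
def rows(p,R,wps,dec=(2,3)):
    """wps: list of (pos,yaw,n). prints rows"""
    out=[]
    for q,yaw,n in wps:
        q=np.array(q,float);R1=down(yaw)
        for i in range(n):
            k=n-i
            d=R.inv().apply((q-p)/k)*100; w=(R.inv()*R1).as_rotvec()/k
            d=np.round(d,dec[0]);w=np.round(w,dec[1]); out.append(list(d)+list(w))
            p=p+R.apply(d/100);R=R*Ro.from_rotvec(w)
    for i in range(0,len(out),12):
        print('[',', '.join('%g'%(v+0) for r in out[i:i+12] for v in r),']')
    m=np.array(out);print('max step mm',np.linalg.norm(m[:,:3],axis=1).max()*10,'rot',np.linalg.norm(m[:,3:],axis=1).max(),'n',len(out));print('end',p,R.as_rotvec())
    return p,R
def show():
    s=ctrl.get_state();R=Ro.from_rotvec(s['tool_rot']).as_matrix()
    print('t %.2f'%s['time'],np.round(s['position'],4),'x',np.round(R[:,0],3),'yaw %.3f'%np.arctan2(R[1,1],R[0,1]),'F',np.round(s['ft_force'],1),'w %.3f'%s['grip_width'],'q',np.round(s['joint_positions'],2))
E
python3 - <<'E'
from plan import *
show();p,R=pose()
y0=np.arctan2(R.as_matrix()[1,1],R.as_matrix()[0,1])
# arc
a0=np.arctan2(.63,.16);a1=np.arctan2(-.335,.454)
for tgt in(2.72,-.42):print('delta',tgt-y0,'arc',a1-a0)
E
```

```text
t 1.00 [0.1601 0.63   0.2226] x [ 0.  0. -1.] yaw 1.322 F [ 1.   0.3 -0.4] w 1.002 q [-1.31  0.32 -0.07  1.45  0.02  1.37 -0.06]
delta 1.3979678902810029 arc -1.9577889516310059
delta -1.7420321097189972 arc -1.9577889516310059
```

```bash
python3 - <<'E'
from plan import *
p,R=np.array([.16,.63,.2226]),down(1.322)
a0=np.arctan2(.63,.16);a1=np.arctan2(-.335,.454);n=24
w=[]
for i in range(1,n+1):
    f=i/n;a=a0+(a1-a0)*f;r=.65+(.564-.65)*f
    w.append(([r*np.cos(a),r*np.sin(a),.2226+(.28-.2226)*min(1,f*3)],1.322+(-.42-1.322)*f,1))
rows(p,R,w,(1,3))
E
```

```text
[ -0.7, -0.6, 5.3, 0.073, 0, 0, -0.7, -0.6, 5.2, 0.072, 0, 0, -0.8, -0.7, 5.2, 0.073, 0, 0, -0.7, -0.7, 5.2, 0.072, 0, 0, -0.7, -0.7, 5.1, 0.073, 0, 0, -0.7, -0.8, 5.1, 0.072, 0, 0, -0.7, -0.9, 5, 0.073, 0, 0, -0.7, -0.8, 5, 0.073, 0, 0, 0, -1, 5, 0.072, 0, 0, 0, -0.9, 5, 0.073, 0, 0, 0, -1, 4.9, 0.072, 0, 0, 0, -1.1, 4.8, 0.073, 0, 0 ]
[ 0, -1.1, 4.9, 0.073, 0, 0, 0, -1.1, 4.8, 0.072, 0, 0, 0, -1.2, 4.7, 0.073, 0, 0, 0, -1.2, 4.7, 0.072, 0, 0, 0, -1.2, 4.7, 0.073, 0, 0, 0, -1.3, 4.6, 0.073, 0, 0, 0, -1.3, 4.6, 0.072, 0, 0, 0, -1.3, 4.5, 0.073, 0, 0, 0, -1.4, 4.6, 0.072, 0, 0, 0, -1.4, 4.4, 0.073, 0, 0, 0, -1.4, 4.5, 0.072, 0, 0, 0, -1.5, 4.3, 0.073, 0, 0 ]
max step mm 53.79591062525107 rot 0.073 n 24
end [ 0.45422232 -0.33456391  0.2796    ] [ 1.51147519  0.98035946 -1.51147519]
```

>>> {"op": "step_arm", "data": {"increments": [-0.7,-0.6,5.3,0.073,0,0,-0.7,-0.6,5.2,0.072,0,0,-0.8,-0.7,5.2,0.073,0,0,-0.7,-0.7,5.2,0.072,0,0,-0.7,-0.7,5.1,0.073,0,0,-0.7,-0.8,5.1,0.072,0,0,-0.7,-0.9,5,0.073,0,0,-0.7,-0.8,5,0.073,0,0,0,-1,5,0.072,0,0,0,-0.9,5,0.073,0,0,0,-1,4.9,0.072,0,0,0,-1.1,4.8,0.073,0,0], "fingers": 60, "force": 25}}

```text
time: 2.5
position: [0.572, 0.2029, 0.2796]
tool_rot: [0.873, 1.388, -0.872]
ft_force: [-0.5, -0.9, -0.7]
grip_width: 0.6
```

>>> {"op": "step_arm", "data": {"increments": [0,-1.1,4.9,0.073,0,0,0,-1.1,4.8,0.072,0,0,0,-1.2,4.7,0.073,0,0,0,-1.2,4.7,0.072,0,0,0,-1.2,4.7,0.073,0,0,0,-1.3,4.6,0.073,0,0,0,-1.3,4.6,0.072,0,0,0,-1.3,4.5,0.073,0,0,0,-1.4,4.6,0.072,0,0,0,-1.4,4.4,0.073,0,0,0,-1.4,4.5,0.072,0,0,0,-1.5,4.3,0.073,0,0]}}

```text
time: 4.0
position: [0.4534, -0.3359, 0.2797]
tool_rot: [1.513, 0.978, -1.513]
ft_force: [0.4, -0.8, 0.6]
grip_width: 0.602
```

```bash
python3 - <<'E'
from plan import *
show();p,R=pose()
rows(p,R,[([.454,-.335,.15],-.42,4),([.454,-.335,.099],-.42,4)],(1,3))
E
```

```text
t 4.00 [ 0.4534 -0.3359  0.2797] x [ 0.001 -0.    -1.   ] yaw -0.423 F [ 0.4 -0.8  0.6] w 0.602 q [-0.14  0.14  0.81  1.61 -0.1   1.44  0.26]
[ 3.2, 0, 0, -0.001, 0, 0, 3.3, 0, 0, -0.001, 0, 0, 3.2, 0, -0.1, 0, 0, 0, 3.3, 0, 0, -0.001, 0, -0.001, 1.3, 0, 0, 0, 0, 0, 1.3, 0, 0, 0, 0, 0, 1.2, 0, 0, 0, 0, 0, 1.3, 0, 0, 0, 0, 0 ]
max step mm 33.0 rot 0.001414213562373095 n 8
end [ 0.45385397 -0.33503235  0.09870924] [ 1.5110532   0.98098399 -1.5114542 ]
```

>>> {"op": "step_arm", "data": {"increments": [3.2,0,0,0,0,0,3.3,0,0,0,0,0,3.2,0,-0.1,0,0,0,3.3,0,0,0,0,0]}}

```text
time: 4.5
position: [0.455, -0.3335, 0.1488]
tool_rot: [1.512, 0.98, -1.51]
ft_force: [0.2, 0.1, -0.3]
grip_width: 0.598
```

```bash
python3 - <<'E'
from h import *
from plan import show
show()
a=ctrl.get_image('side')[60:220,330:530];b=ctrl.get_image('top')[160:320,320:520]
o=np.hstack([cv2.resize(k,(400,320),interpolation=2) for k in(a,b)])
cv2.imwrite('pics/pre.png',o[:,:,::-1])
E
```

```text
t 4.50 [ 0.455  -0.3335  0.1488] x [ 0.001  0.    -1.   ] yaw -0.420 F [ 0.2  0.1 -0.3] w 0.598 q [-0.11  0.23  0.79  1.79 -0.18  1.19  0.32]
```

View pics/pre.png

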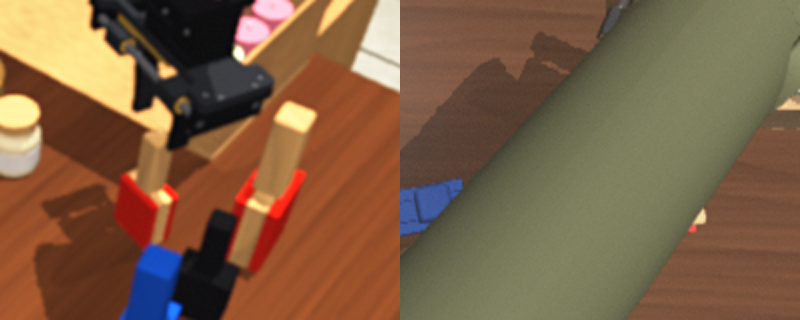

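The picture shows the two fingers straddling the small red paddle's handle (crop 152,140). The other paddles are clear of the gripper, so I'll go down and grip.

>>> {"op": "step_arm", "data": {"increments": [1.3,0,0.1,0,0,0,1.3,0,0,0,0,0,1.2,0,0,0,0,0,1.2,0,0,0,0,0]}}

```text
time: 5.1
position: [0.4545, -0.3346, 0.099]
tool_rot: [1.512, 0.98, -1.511]
ft_force: [-0.4, 0.3, -1.0]
grip_width: 0.601
```

>>> {"op": "step_arm", "data": {"increments": [0,0,0,0,0,0,0,0,0,0,0,0,0,0,0,0,0,0,0,0,0,0,0,0], "fingers": 0, "force": 25}}

```text
time: 5.6
position: [0.4547, -0.3347, 0.1]
tool_rot: [1.512, 0.98, -1.511]
ft_force: [0.2, 1.1, -0.0]
grip_width: 0.286
```

>>> {"op": "step_arm", "data": {"increments": [-0.5,0,0,0,0,0,-1.5,0,0,0,0,0]}}

```text
time: 5.85
position: [0.4536, -0.3341, 0.1194]
tool_rot: [1.511, 0.982, -1.513]
ft_force: [0.3, -0.6, -2.3]
grip_width: 0.285
```

```bash
python3 - <<'E'
from plan import *
show()
E
```

```text
t 5.85 [ 0.4536 -0.3341  0.1194] x [-0.002  0.001 -1.   ] yaw -0.420 F [ 0.3 -0.6 -2.3] w 0.285 q [-0.09  0.27  0.78  1.82 -0.21  1.14  0.34]
```

```bash
python3 - <<'E'
from plan import *
p,R=pose()
p,R=rows(p,R,[([.454,-.335,.23],-.42,4),([.483,-.0217,.23],-.095,8)],(1,3))
E
```

```text
[ -2.8, 0, 0, 0, 0, 0.001, -2.8, 0, 0, 0, 0, 0, -2.7, 0, 0, 0, 0, 0.001, -2.8, 0.1, 0.1, 0, 0, 0, 0, -1.3, -3.7, -0.041, 0, 0, 0, -1.1, -3.8, -0.041, 0, 0, 0, -1, -3.8, -0.041, 0, 0, 0, -0.8, -3.9, -0.04, 0, 0, 0, -0.6, -3.9, -0.041, 0, 0, 0, -0.5, -3.9, -0.04, 0, 0, 0, -0.3, -3.9, -0.041, 0, 0, 0, -0.2, -3.9, -0.04, 0, 0 ]
max step mm 39.81205847478876 rot 0.041 n 12
end [ 0.48296016 -0.02193572  0.23046756] [ 1.27892572  1.16284906 -1.27885478]
```

>>> {"op": "step_arm", "data": {"increments": [-2.8,0,0,0,0,0,-2.8,0,0,0,0,0,-2.7,0,0,0,0,0,-2.8,0.1,0.1,0,0,0,0,-1.3,-3.7,-0.041,0,0,0,-1.1,-3.8,-0.041,0,0,0,-1,-3.8,-0.041,0,0,0,-0.8,-3.9,-0.04,0,0,0,-0.6,-3.9,-0.041,0,0,0,-0.5,-3.9,-0.04,0,0,0,-0.3,-3.9,-0.041,0,0,0,-0.2,-3.9,-0.04,0,0]}}

```text
time: 7.35
position: [0.4837, -0.0215, 0.2317]
tool_rot: [1.279, 1.162, -1.277]
ft_force: [0.1, 0.0, -2.0]
grip_width: 0.281
```

```bash
python3 - <<'E'
from h import *
from plan import *
show()
a=ctrl.get_image('side');b=ctrl.get_image('top')
o=np.hstack([cv2.resize(k,(400,320),interpolation=2) for k in(a[140:360,140:415],b[60:280,120:395])])
cv2.imwrite('pics/hover.png',o[:,:,::-1])
p,R=pose()
p,R=rows(p,R,[([.483,-.0217,.1375],-.095,5)],(2,3))
E
```

```text
t 7.35 [ 0.4837 -0.0215  0.2317] x [ 0.002  0.    -1.   ] yaw -0.094 F [ 0.1  0.  -2. ] w 0.281 q [-0.51 -0.06  0.48  1.85  0.03  1.34 -0.13]
[ 1.88, -0.01, 0.09, 0.002, 0, 0, 1.88, -0.01, 0.1, 0.001, -0.001, 0, 1.87, -0.01, 0.09, 0.002, 0, 0, 1.88, 0, 0.09, 0.001, -0.001, 0, 1.87, -0.01, 0.1, 0.002, 0, -0.001 ]
max step mm 18.826842539310725 rot 0.0022360679774997894 n 5
end [ 0.48299227 -0.021739    0.13751352] [ 1.27904679  1.16316705 -1.2792144 ]
```

View pics/hover.png

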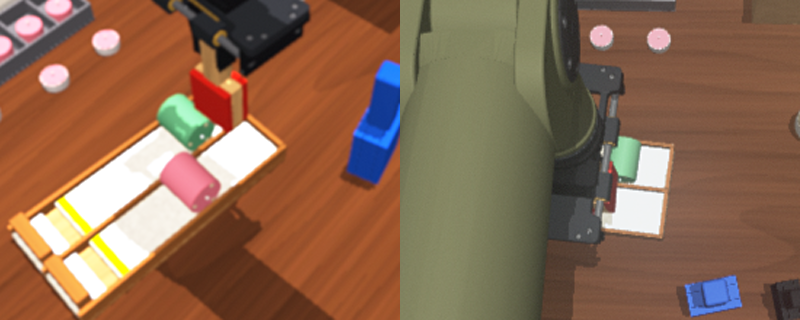

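```bash
python3 - <<'E'
from h import *
for d in ctrl.spot_point('side','paddle')[:6]:
    p=P['side'];print(round(d['score'],2),np.round(np.array(p['R']).T@(np.array(d['xyz'])-p['t']),3))
for n in('pink_candle','green_candle'):
  for d in ctrl.spot_point('side',n)[:2]:
    p=P['side'];print(n,round(d['score'],2),np.round(np.array(p['R']).T@(np.array(d['xyz'])-p['t']),3))
E
```

```text
0.9 [ 0.351 -0.168  0.004]
0.84 [ 0.349 -0.279  0.002]
0.78 [ 0.351 -0.394 -0.002]
0.77 [ 0.486 -0.02   0.133]
pink_candle 0.83 [0.488 0.034 0.04 ]
green_candle 0.7 [ 0.556 -0.031  0.043]
```

>>> {"op": "step_arm", "data": {"increments": [1.9,0,0.1,0.002,0,0,1.9,0,0.1,0.001,0,0,1.9,0,0.1,0,0,0,1.9,0,0.1,0,0,0,1.8,0,0,0,0,0]}}

```text
time: 8.22
position: [0.4831, -0.0283, 0.1364]
tool_rot: [1.283, 1.159, -1.283]
ft_force: [-0.2, 0.2, -2.1]
grip_width: 0.279
```

```bash
python3 - <<'E'
from h import *
from plan import *
show()
a=ctrl.get_image('side')
for n in('paddle','pink_candle','green_candle'):
  for d in ctrl.spot_point('side',n)[:5]:
    p=P['side'];print(n,round(d['score'],2),np.round(np.array(p['R']).T@(np.array(d['xyz'])-p['t']),3))
cv2.imwrite('pics/low.png',cv2.resize(a[150:360,140:400],None,fx=2.5,fy=2.5,interpolation=2)[:,:,::-1])
p,R=pose()
l=np.array([.491,.0629]);u=np.array([np.cos(1.476),np.sin(1.476)])
for s in(-.075,-.06,.064):
  q=l+s*u;print(s,q)
rows(p,R,[(list(l+.062*u)+[.1375],-.095,28)],(2,3))
E
```

```text
t 8.22 [ 0.4831 -0.0283  0.1364] x [ 0.001 -0.    -1.   ] yaw -0.101 F [-0.2  0.2 -2.1] w 0.279 q [-0.49  0.02  0.5   1.98 -0.01  1.14 -0.08]
paddle 0.79 [ 0.348 -0.396 -0.002]
paddle 0.76 [ 0.485 -0.028  0.036]
paddle 0.57 [ 0.35  -0.17   0.001]
paddle 0.56 [ 0.349 -0.284  0.002]
pink_candle 0.7 [0.488 0.033 0.04 ]
green_candle 0.71 [ 0.555 -0.034  0.043]
-0.075 [ 0.48390092 -0.01176326]
-0.06 [0.48532074 0.00316939]
0.064 [0.49705788 0.12661265]
[ 0, -0.01, -0.55, 0, 0, 0, 0, -0.01, -0.55, 0, 0, 0, 0, -0.01, -0.55, 0, 0, 0, 0, -0.01, -0.55, 0, 0, 0, 0, -0.01, -0.54, 0, 0, 0, 0, 0, -0.55, 0, 0, 0, 0, -0.01, -0.54, 0, 0, 0, 0, 0, -0.55, 0, 0, 0, 0, -0.01, -0.54, 0, 0, 0, 0, 0, -0.55, 0, 0, 0, 0, -0.01, -0.54, 0, 0, 0, 0, 0, -0.55, 0, 0, 0 ]
[ 0, -0.01, -0.54, 0, 0, 0, 0, 0, -0.55, 0, 0, 0, 0, -0.01, -0.54, 0, 0, 0, 0, 0, -0.55, 0, 0, 0, 0, -0.01, -0.54, 0, 0, 0, 0, 0, -0.55, 0, 0, 0, 0, -0.01, -0.54, -0.001, 0, 0, -0.01, 0, -0.55, 0, 0, 0, 0, 0, -0.54, -0.001, 0, 0, -0.01, -0.01, -0.55, 0, 0, 0, 0, 0, -0.54, -0.001, 0, 0, -0.01, 0, -0.55, 0, 0, 0 ]
[ 0, -0.01, -0.54, -0.001, 0, 0, -0.01, 0, -0.55, 0, 0, 0, 0, -0.01, -0.54, -0.001, 0, 0, -0.01, 0, -0.55, 0, 0, 0 ]
max step mm 5.501817881391569 rot 0.001 n 28
end [0.49687697 0.12466685 0.13753718] [ 1.27883146  1.16235954 -1.27875828]
```

View pics/low.png

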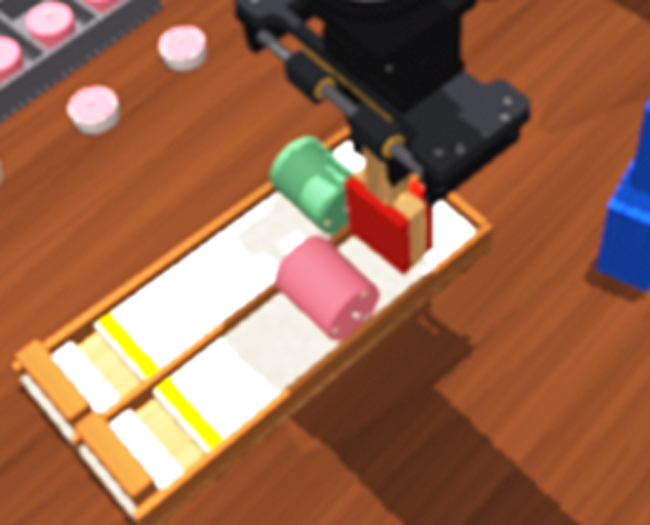

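Shown: the paddle's red face (crop 385,230) stands behind the pink candle (325,285), in its lane and clear of the green candle (315,180). I'll start the push slowly.

>>> {"op": "step_arm", "data": {"increments": [-0.1,-0.01,-0.4,0.003,0,0,0,-0.01,-0.4,0.003,0,0,0,-0.01,-0.4,0,0,0,0,0,-0.3,0,0,0,0,0,-0.3,0,0,0,0,0,-0.3,0,0,0,0,0,-0.4,0,0,0,0,0,-0.4,0,0,0,0,0,-0.4,0,0,0,0,0,-0.4,0,0,0,0,0,-0.4,0,0,0,0,0,-0.4,0,0,0]}}

```text
time: 9.93
position: [0.4875, 0.0187, 0.1376]
tool_rot: [1.285, 1.158, -1.285]
ft_force: [-0.5, -0.6, -1.5]
grip_width: 0.283
```

```bash
cat > look.py <<'E'
from h import *
from plan import *
import sys
show()
a=ctrl.get_image('side')
l=np.array([.491,.0629]);u=np.array([np.cos(1.476),np.sin(1.476)]);v=np.array([-u[1],u[0]])
for n in('paddle','pink_candle','green_candle'):
  for d in ctrl.spot_point('side',n)[:5]:
    p=P['side'];w=np.array(p['R']).T@(np.array(d['xyz'])-p['t']);print(n,round(d['score'],2),np.round(w,3),'lane s %.3f lat %.3f'%((w[:2]-l)@u,(w[:2]-l)@v))
p,R=pose();print('TCP s %.4f lat %.4f'%((p[:2]-l)@u,(p[:2]-l)@v))
cv2.imwrite(f'pics/{sys.argv[1]}.png',cv2.resize(a[150:360,140:400],None,fx=2.5,fy=2.5,interpolation=2)[:,:,::-1])
E
python3 look.py push1
```

```text
t 9.93 [0.4875 0.0187 0.1376] x [ 0.  0. -1.] yaw -0.104 F [-0.5 -0.6 -1.5] w 0.283 q [-0.54  0.03  0.46  1.97 -0.01  1.15 -0.18]
paddle 0.89 [0.487 0.02  0.039] lane s -0.043 lat -0.000
paddle 0.86 [ 0.35  -0.167  0.004] lane s -0.242 lat 0.118
paddle 0.8 [ 0.351 -0.284  0.004] lane s -0.359 lat 0.107
paddle 0.57 [ 0.347 -0.394 -0.003] lane s -0.468 lat 0.100
pink_candle 0.71 [0.49 0.06 0.04] lane s -0.002 lat 0.000
green_candle 0.59 [ 0.555 -0.029  0.043] lane s -0.086 lat -0.072
TCP s -0.0446 lat -0.0007
```

View pics/push1.png

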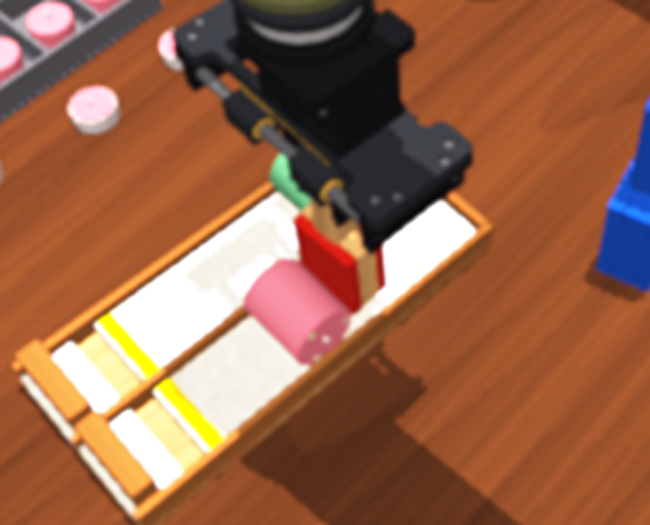

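The candle is rolling straight, with the paddle face touching it (crop 330,260). I'll continue.

>>> {"op": "step_arm", "data": {"increments": [0,0,-0.3,-0.003,0,0,0,0,-0.3,-0.003,0,0,0,0,-0.4,-0.003,0,0,0,0,-0.4,0,0,0,0,0,-0.4,0,0,0,0,0,-0.4,0,0,0,0,0,-0.4,0,0,0,0,0,-0.4,0,0,0,0,0,-0.4,0,0,0,0,0,-0.4,0,0,0,0,0,-0.4,0,0,0,0,0,-0.4,0,0,0]}}

```text
time: 11.62
position: [0.4919, 0.0645, 0.1376]
tool_rot: [1.279, 1.163, -1.279]
ft_force: [-0.3, -0.2, -0.5]
grip_width: 0.279
```

>>> {"op": "step_arm", "data": {"increments": [0,0,-0.4,0,0,0,0,0,-0.4,0,0,0,0,0,-0.4,0,0,0,0,0,-0.4,0,0,0,0,0,-0.4,0,0,0,0,0,-0.4,0,0,0,0,0,-0.4,0,0,0,0,0,-0.4,0,0,0,0,0,-0.4,0,0,0,0,0,-0.4,0,0,0,0,0,-0.4,0,0,0,0,0,-0.3,0,0,0]}}

```text
time: 13.12
position: [0.4964, 0.1113, 0.1376]
tool_rot: [1.279, 1.163, -1.279]
ft_force: [-0.6, -0.8, -1.5]
grip_width: 0.284
```

```bash
python3 look.py push2
```

```text
t 13.12 [0.4964 0.1113 0.1376] x [ 0.  0. -1.] yaw -0.095 F [-0.6 -0.8 -1.5] w 0.284 q [-0.63  0.08  0.38  1.92 -0.03  1.15 -0.34]
paddle 0.65 [ 0.348 -0.17   0.   ] lane s -0.245 lat 0.120
paddle 0.62 [0.497 0.115 0.036] lane s 0.053 lat -0.001
paddle 0.6 [ 0.349 -0.283  0.003] lane s -0.358 lat 0.108
paddle 0.56 [ 0.348 -0.393 -0.001] lane s -0.468 lat 0.099
pink_candle 0.64 [0.498 0.156 0.041] lane s 0.093 lat 0.002
TCP s 0.0483 lat -0.0008
```

View pics/push2.png

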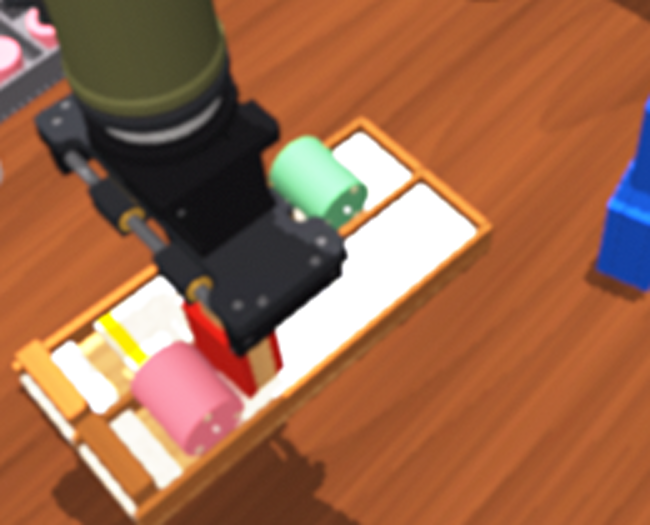

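>>> {"op": "step_arm", "data": {"increments": [0,0,-0.3,0,0,0,0,0,-0.3,0,0,0,0,0,-0.3,0,0,0,0,0,-0.3,0,0,0,0,0,-0.3,0,0,0,0,0,-0.2,0,0,0,0,0,0,0,0,0,0,0,0,0,0,0,0,0,0,0,0,0,0,0,0,0,0,0]}}

```text
time: 14.58
position: [0.498, 0.1278, 0.1376]
tool_rot: [1.279, 1.163, -1.279]
ft_force: [-0.0, -0.7, -1.2]
grip_width: 0.282
```

```bash
python3 look.py push3
```

```text
t 14.57 [0.498  0.1278 0.1376] x [ 0.  0. -1.] yaw -0.095 F [-0.  -0.7 -1.2] w 0.282 q [-0.65  0.09  0.37  1.91 -0.04  1.15 -0.37]
paddle 0.87 [ 0.351 -0.281 -0.002] lane s -0.356 lat 0.107
paddle 0.7 [0.496 0.128 0.036] lane s 0.066 lat 0.001
paddle 0.69 [ 0.347 -0.397 -0.002] lane s -0.472 lat 0.100
paddle 0.61 [ 0.351 -0.168 -0.   ] lane s -0.243 lat 0.118
pink_candle 0.95 [0.502 0.175 0.039] lane s 0.113 lat 0.000
green_candle 0.97 [ 0.559 -0.03   0.043] lane s -0.086 lat -0.076
TCP s 0.0654 lat -0.0008
```

View pics/push3.png

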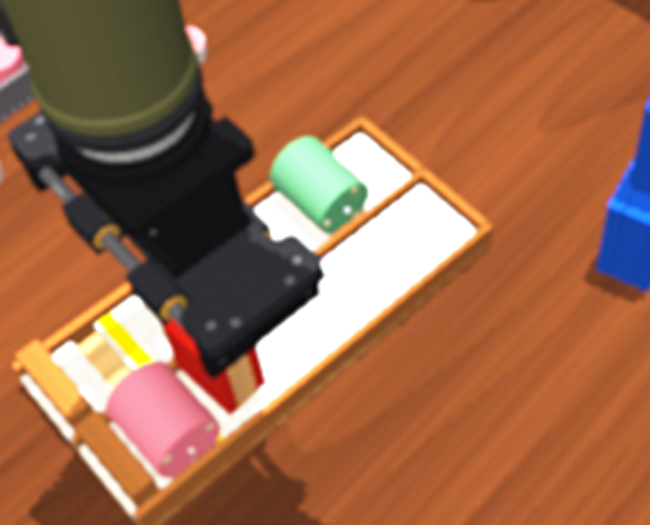

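>>> {"op": "step_arm", "data": {"increments": [0,0,0.5,0,0,0,0,0,1,0,0,0,0,0,1,0,0,0,0,0,1,0,0,0,0,0,1,0,0,0,-1,0,0.5,0,0,0,-2.5,0,0,0,0,0,-3,0,0,0,0,0,-3,0,0,0,0,0,-2,0,0,0,0,0,0,0,0,0,0,0]}}

```text
time: 16.15
position: [0.4944, 0.0784, 0.2547]
tool_rot: [1.282, 1.161, -1.275]
ft_force: [-0.8, 0.6, -1.2]
grip_width: 0.279
```

```bash
python3 look.py back1; python3 - <<'E'
from plan import *
p,R=pose();rows(p,R,[([.53,-.21,.25],-.095,7)],(1,3))
E
```

```text
t 16.15 [0.4944 0.0784 0.2547] x [ 0.004  0.002 -1.   ] yaw -0.095 F [-0.8  0.6 -1.2] w 0.279 q [-0.61 -0.03  0.4   1.78  0.01  1.38 -0.31]
paddle 0.97 [ 0.349 -0.167  0.001] lane s -0.242 lat 0.119
paddle 0.96 [ 0.348 -0.281  0.002] lane s -0.356 lat 0.109
paddle 0.7 [ 0.351 -0.397  0.   ] lane s -0.471 lat 0.096
paddle 0.6 [0.494 0.081 0.152] lane s 0.018 lat -0.001
pink_candle 0.58 [0.504 0.175 0.041] lane s 0.113 lat -0.003
green_candle 0.65 [ 0.557 -0.032  0.043] lane s -0.088 lat -0.074
green_candle 0.5 [0.496 0.082 0.153] lane s 0.019 lat -0.003
TCP s 0.0152 lat -0.0001
[ 0, 0.9, 4, 0, 0, 0, 0, 0.9, 4.1, 0, 0, 0, 0, 0.9, 4, 0, 0, 0, 0, 0.9, 4.1, 0, 0, 0, 0.1, 1, 4, 0, 0, 0.001, 0, 0.9, 4.1, 0, 0, 0, 0.1, 1, 4, 0, 0.001, 0.001 ]
max step mm 41.97618372363071 rot 0.001414213562373095 n 7
end [ 0.53046244 -0.20986778  0.24959372] [ 1.27911727  1.16277522 -1.27840178]
```

View pics/back1.png

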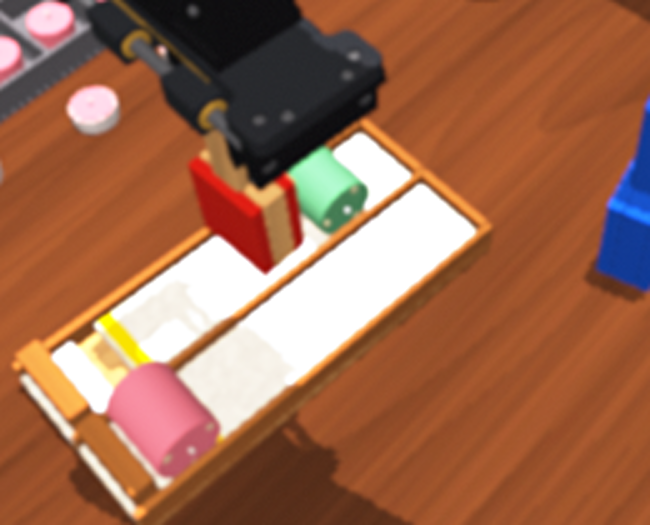

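The pink candle (crop 163,418) has not moved since the paddle left it and rests over the cradle gap. Green (325,190) is where it was. Next I'll carry the paddle to bare table.

>>> {"op": "step_arm", "data": {"increments": [0,0.9,4,0,0,0,0,0.9,4.1,0,0,0,0,0.9,4,0,0,0,0,0.9,4.1,0,0,0,0.1,1,4,0,0,0,0,0.9,4.1,0,0,0,0.1,1,4,0,0,0,0,0,0,0,0,0,0,0,0,0,0,0]}}

```text
time: 17.48
position: [0.5308, -0.209, 0.2496]
tool_rot: [1.279, 1.165, -1.28]
ft_force: [-0.2, -0.3, -1.5]
grip_width: 0.279
```

```bash
python3 - <<'E'
from h import *
from plan import *
show()
a=ctrl.get_image('side');b=ctrl.get_image('top')
o=np.hstack([cv2.resize(k,(400,320),interpolation=2) for k in(a[60:280,270:545],b[60:280,240:515])])
cv2.imwrite('pics/place0.png',o[:,:,::-1])
p,R=pose();rows(p,R,[([.53,-.21,.115],-.095,6)],(1,3))
E
```

```text
t 17.48 [ 0.5308 -0.209   0.2496] x [-0.002  0.001 -1.   ] yaw -0.095 F [-0.2 -0.3 -1.5] w 0.279 q [-0.29  0.16  0.7   1.63 -0.1   1.39  0.32]
[ 2.2, 0, 0, 0, 0, 0, 2.3, 0, 0, 0, 0, 0, 2.2, 0, 0.1, 0.001, 0, 0, 2.3, 0, 0, 0, 0, 0, 2.2, 0, 0.1, 0.001, 0, 0, 2.3, -0.1, 0, 0, -0.001, 0.001 ]
max step mm 23.021728866442675 rot 0.001414213562373095 n 6
end [ 0.52987123 -0.20983942  0.11496641] [ 1.27869296  1.16280136 -1.27866876]
```

View pics/place0.png

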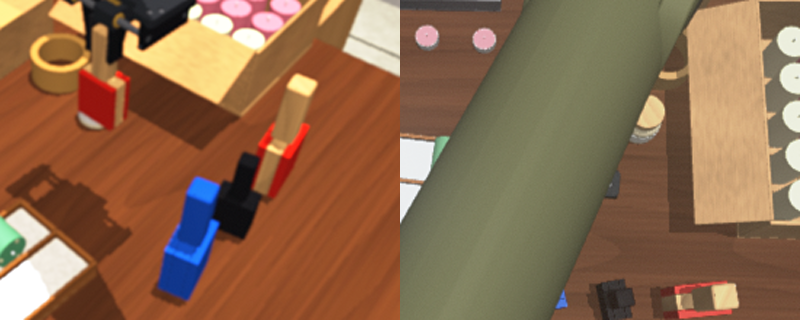

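The paddle hangs upright over open table; the jar, track and other paddles are clear of it. I'll lower it.

>>> {"op": "step_arm", "data": {"increments": [2.2,0,0,0,0,0,2.3,0,0,0,0,0,2.2,0,0,0,0,0,2.3,0,0,0,0,0,2.2,0,0,0,0,0,2.3,0,0,0,0,0,0.5,0,0,0,0,0,0.4,0,0,0,0,0,0.3,0,0,0,0,0]}}

```text
time: 18.7
position: [0.5318, -0.2096, 0.1043]
tool_rot: [1.279, 1.162, -1.277]
ft_force: [-1.1, -0.5, -1.8]
grip_width: 0.282
```

>>> {"op": "step_arm", "data": {"increments": [0.2,0,0,0,0,0,0.1,0,0,0,0,0,0,0,0,0,0,0]}}

```text
time: 19.08
position: [0.5312, -0.2098, 0.1007]
tool_rot: [1.279, 1.163, -1.279]
ft_force: [0.6, -0.1, -1.8]
grip_width: 0.278
```

>>> {"op": "step_arm", "data": {"increments": [0.1,0,0,0,0,0,0,0,0,0,0,0]}}

```text
time: 19.32
position: [0.5313, -0.21, 0.1]
tool_rot: [1.279, 1.162, -1.279]
ft_force: [-0.5, 0.4, 1.1]
grip_width: 0.283
```

```bash
python3 -c "
from plan import *
show()"
```

```text
t 19.32 [ 0.5313 -0.21    0.1   ] x [ 0.001 -0.    -1.   ] yaw -0.095 F [-0.5  0.4  1.1] w 0.283 q [-0.25  0.29  0.67  1.82 -0.2   1.1   0.4 ]
```

Force has turned upward (+1.1 N), so the underside is on the table. I'll release and lift straight up.

>>> {"op": "step_arm", "data": {"increments": [0,0,0,0,0,0,0,0,0,0,0,0,0,0,0,0,0,0,0,0,0,0,0,0], "fingers": 60}}

```text
time: 19.82
position: [0.5311, -0.2097, 0.0995]
tool_rot: [1.279, 1.163, -1.279]
ft_force: [-0.5, 1.2, 0.5]
grip_width: 0.576
```

>>> {"op": "step_arm", "data": {"increments": [-0.5,0,0,0,0,0,-1.5,0,0,0,0,0,-2.5,0,0,0,0,0,-3,0,0,0,0,0,-4,0,0,0,0,0,-4,0,0,0,0,0,0,0,4,0,0,0,0,0,5,0,0,0,0,0,5,0,0,0,0,0,4,0,0,0]}}

```text
time: 21.08
position: [0.5135, -0.3912, 0.256]
tool_rot: [1.279, 1.16, -1.279]
ft_force: [-0.6, -0.0, 0.1]
grip_width: 0.6
```

```bash
python3 look.py done1; python3 - <<'E'
from h import *
a=ctrl.get_image('side');b=ctrl.get_image('top')
o=np.hstack([cv2.resize(k,(400,250),interpolation=2) for k in(a,b)])
o=np.vstack([o,cv2.resize(np.hstack([a[180:360,140:340],b[130:310,160:360]]),(800,340),interpolation=2)])
cv2.imwrite('pics/done2.png',o[:,:,::-1])
E
```

```text
t 21.07 [ 0.5135 -0.3912  0.256 ] x [ 0.001 -0.001 -1.   ] yaw -0.096 F [-0.6 -0.   0.1] w 0.600 q [ 0.01  0.36  0.79  1.44 -0.26  1.44  0.7 ]
paddle 0.96 [ 0.348 -0.395 -0.001] lane s -0.469 lat 0.099
paddle 0.89 [ 0.35  -0.281 -0.001] lane s -0.356 lat 0.108
paddle 0.88 [ 0.35  -0.166  0.001] lane s -0.241 lat 0.119
paddle 0.62 [ 0.531 -0.209 -0.001] lane s -0.267 lat -0.065
pink_candle 0.66 [0.501 0.175 0.039] lane s 0.112 lat 0.001
green_candle 0.65 [ 0.556 -0.03   0.044] lane s -0.086 lat -0.074
TCP s -0.4485 lat -0.0654
```

View pics/done2.png

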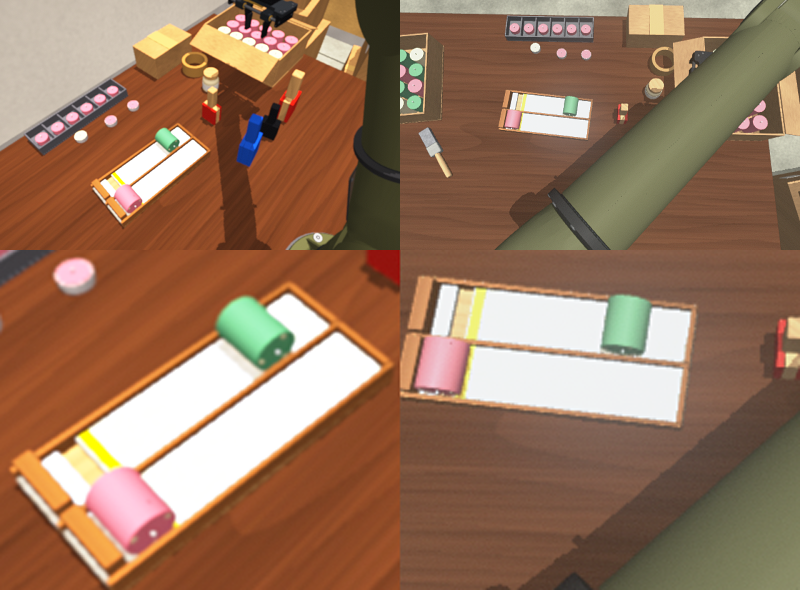

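```bash
python3 - <<'E'
from h import *
mp={};mc={}
pics={c:ctrl.get_image(c) for c in P}
for c in P:
    for m,n,q in((mc,'pink_candle',[.501,.172,.045]),(mp,'paddle',[.531,-.21,.06])):
        b=sil(c,n,q)
        if b and b[0]<15: m[c]=b[1]
MODEL['candle'][0][:,2]-=.002
l=np.array([.491,.0629]);u=np.array([np.cos(1.476),np.sin(1.476)])
for k in list(mc): 
    q,f=fit('candle',{k:mc[k]},[.501,.172,1.47]);print(k,q,f,'s',(q[:2]-l)@u)
print('paddle',fit('paddle',mp,[.531,-.21,1.476]))
# track-fit bias check in the free lane: gap edges on floor
l2=np.array([.5268,.0595])+(-.036)*np.array([-u[1],u[0]])
o=[]
for c in P:
    im=pics[c].copy();im=cv2.resize(im,None,fx=4,fy=4,interpolation=2)
    for s,z,col in((.100,.02,(255,0,0)),(.120,.02,(0,0,255)),(.138,.05,(0,160,0))):
        for L in(l2,l):
            v=np.array([-u[1],u[0]]);X=[list(L+s*u+e*v)+[z] for e in(-.03,.03)]
            a,b=(proj(c,X)*4).astype(int);cv2.line(im,tuple(map(int,a)),tuple(map(int,b)),col,1)
    x,y=(proj(c,[[*(l+.10*u),.03]])[0]*4).astype(int);o.append(im[y-200:y+200,x-200:x+200])
cv2.imwrite('pics/chk.png',np.hstack(o)[:,:,::-1])
E
```

```text
side [0.50426757 0.17281434 1.47524796] 0.04035616195623282 s 0.11067668248853899
top [0.49904479 0.17461745 1.46791803] 0.06105538595726123 s 0.11197733651866287
paddle (array([ 0.5313096 , -0.21157909,  1.46932891]), np.float64(0.11910652076946099))
```

View pics/chk.png

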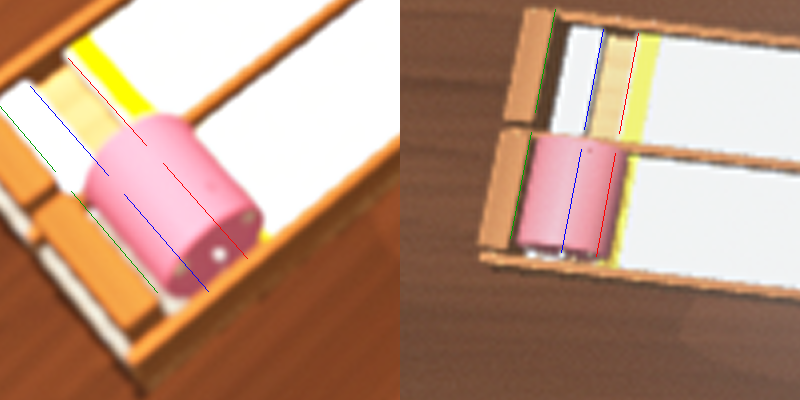

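The fits put the pink candle at s = 0.111 m (cradle 0.110). White floor shows between it and the end stop at (150,290) in the side crop. The paddle fits as upright at (0.531, -0.211).

```bash
python3 -c "
from plan import *
show();print(ctrl.close_job())"
```

```text
t 21.68 [ 0.5145 -0.3881  0.2547] x [ 0.  0. -1.] yaw -0.094 F [ 0.1 -0.4  0.4] w 0.601 q [ 0.01  0.36  0.79  1.44 -0.26  1.44  0.7 ]
the job is handed in; nothing more can be done
None
```

I picked up the smaller red paddle and rolled the pink candle along its lane at about 30 mm/s until it dropped into the cradle. I then stood the paddle upright on bare table at about (0.531, -0.211) and handed the job in at 21.7 s.

- **Pink candle:** the last fits put it at 0.111 m (side camera) and 0.112 m (top camera) along the lane; the cradle is at 0.110 m. The `spot_point` estimate was slightly higher, at 0.112–0.113 m, which is within its error. It did not move after the paddle left it. I could not measure the 2 mm drop directly.
- **Green candle:** it is where it lay, within measurement noise.
- **Paddle:** it fits as upright, with its underside on the table. The gripper is clear of everything and the force reading is about zero.

No check failed.

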